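# Close three test-strip presses in order

### The arm

A 6-joint arm with a two-finger parallel gripper is mounted at the origin on the work surface. World frame = base frame: x ahead of the robot, y to its left, z up, the work surface at z = 0. Lengths are in mm, angles in rad, forces in N, time in s.
With the tool pointing down it reaches from about 250 to 850 mm from the base axis. Payload 12.5 kg.
Tool frame: the origin (TCP) lies on the centre line of the jaws, within the pads' length; the fingertips stand 8 mm ahead of it and the grasp point (between the pads) lies 11 mm behind it; z points along the fingers, y is the line along which they close (so a half turn about z gives the same grasp; the last joint's range is limited). The gripper opens to 93 mm and grips with 3 to 60 N. Pads are 15 mm wide; open, the fingers measure 128 mm over their backs; the gripper's body (75 mm by 188 mm) begins 65 mm behind the grasp point.
Start: joints at [1.263, 0.351, 1.652, -0, 1.139, -0.085], TCP at [121.497, 536.398, 226.633] pointing down, gripper open.
Joint ranges: [-2.75, 2.75], [-0.79, 2.1], [0.01, 2.65], [-1.57, 4.71], [0.07, 3.14], [-2.87, 2.87]. Speed limits (rad/s): [2.22, 2.22, 2.79, 3.14, 3.14, 3.14].

### API

Orientations are given as a 3x3 rotation matrix whose columns are the frame's x, y, z axes.
In Python, from workcell import robot, cams gives the robot as it stands.
- The arm moves only by the tool move_arm, never from a script. Its argument "targets" is one flat list of numbers, 4 for each row, row after row: the shift along the world's x, y, z in m, then the turn about the world's z in degrees. A call has 1 to 5 rows; each row is the pose to reach, as a shift and turn from the pose commanded when the call began; what a row does not reach only later rows make up. A row lasts 1/8 s, in which the tool goes at most 62.5 mm and 10.7 degrees, less where a joint would pass 70% of its speed; a pose out of reach is approached as far as the arm can. A call with a gripper value outside its range is refused whole. "gripper" is the opening, from 0 (shut) to 1 (fully open), set as the call begins (left out, the last holds). The fingers move at their own pace and stop on an object; "grip_force" is the grip in N (left out, the last holds). Time passes only in rows, so rows that repeat a pose let the fingers close. It gives the time, the measured TCP pose, the force, the opening and the grip force at its end, in the units of the state.
- robot.state(): the state, without advancing time (a new reading comes with each control period).
- cams.get_image(name): name is "scene" or "top" or "wrist"; returns a dict with "image" (480x640x3 uint8, red, green, blue), "K" (3x3 intrinsics, pixels), "dist_coeffs" ([k1, k2, p1, p2, k3] as OpenCV has them; the pictures are not rectified), "R" (3x3) and "t" (3): a world point X has camera coordinates R X + t; the wrist camera has in their place "hand_eye" (4x4, takes a point from camera to tool coordinates, whose origin is the TCP and whose axes are the flange's). Camera axes: x right, y down, z forward; pixel columns grow to the right and rows downward; lengths in mm; the calibration is good to about 2 mm. A picture is of the moment at which its call begins: read the wrist's pose just before it. There is no depth.
- robot.close_job(): hands the job in; it is judged then, once.
The state is a dict: "time_s": time; "qpos": joint angles; "joint_velocities": joint speeds; "tau": joint torques, N m; "ee_pos": TCP position; "tcp_rot": TCP orientation; "force": force on the tool from outside, world axes, zero at the start; "moment": the same for the moment, N m; "opening": opening from 0.0 (shut) to 1.0 (fully open); "gripper_force": force on a finger pad.
Only numpy, scipy, OpenCV 4.12 (cv2) and the standard library are available. Lean on these libraries where they do the work, as an engineer would, in place of code of your own. Each camera call takes 0.05 s, during which the arm holds its last target. There are 200 camera calls.

### The job

The glued test strips in the three small presses must be clamped in the order they were glued: with the fingertips, lightly push down the plunger with the round cap first, then the one with the square cap, then the one with the long bar cap, each about a centimetre so that it stays down. Only push from above: do not lift or shove the presses, do not press a cap before its turn, and leave everything else on the bench where it is.

Things in the scene. Friction and masses are not known exactly. Their poses are not given: they have to be found in the camera images.
- press_round: Small loose hand press (about 0.9 kg) for a glued test strip, with a black round disc cap, 44 mm diameter. Dark steel base plate 90 (x) x 70 (y) x 12 mm, an aluminium column at its +x end and an aluminium head whose top is 62 mm above the table; a white strip 95 x 25 mm lies across the base. Origin: centre of the base's underside; z up. The plunger's vertical axis passes through the origin.
- cap_round (a point): Centre of the top face of the round disc cap, 44 mm diameter (10 mm thick) on that press's plunger; about 98 mm above the table when the plunger is up. It sinks with the plunger.
- plunger_round (a joint): How far that plunger has been pressed down, in m: 0 up (starts at 0 to 0.0015), 0.020 the very bottom. It starts to give at about 2.5 N and needs 200 N/m more as it sinks (about 4.5 N at 0.010, 6.5 N at the bottom); by friction it stays where it is left, from deeper than about 0.013 it creeps back up to that. It counts as closed from 0.006; a press is spoiled by more than 20 N.
- press_square: Small loose hand press (about 0.9 kg) for a glued test strip, with a black square cap, 40 x 40 mm. Dark steel base plate 90 (x) x 70 (y) x 12 mm, an aluminium column at its +x end and an aluminium head whose top is 62 mm above the table; a white strip 95 x 25 mm lies across the base. Origin: centre of the base's underside; z up. The plunger's vertical axis passes through the origin.
- cap_square (a point): Centre of the top face of the square cap, 40 x 40 mm (10 mm thick) on that press's plunger; about 98 mm above the table when the plunger is up. It sinks with the plunger.
- plunger_square (a joint): How far that plunger has been pressed down, in m: 0 up (starts at 0 to 0.0015), 0.020 the very bottom. It starts to give at about 2.5 N and needs 200 N/m more as it sinks (about 4.5 N at 0.010, 6.5 N at the bottom); by friction it stays where it is left, from deeper than about 0.013 it creeps back up to that. It counts as closed from 0.006; a press is spoiled by more than 20 N.
- press_bar: Small loose hand press (about 0.9 kg) for a glued test strip, with a black long bar-shaped cap, 20 x 74 mm (long way along the press's own y). Dark steel base plate 90 (x) x 70 (y) x 12 mm, an aluminium column at its +x end and an aluminium head whose top is 62 mm above the table; a white strip 95 x 25 mm lies across the base. Origin: centre of the base's underside; z up. The plunger's vertical axis passes through the origin.
- cap_bar (a point): Centre of the top face of the long bar-shaped cap, 20 x 74 mm (long way along the press's own y) (10 mm thick) on that press's plunger; about 98 mm above the table when the plunger is up. It sinks with the plunger.
- plunger_bar (a joint): How far that plunger has been pressed down, in m: 0 up (starts at 0 to 0.0015), 0.020 the very bottom. It starts to give at about 2.5 N and needs 200 N/m more as it sinks (about 4.5 N at 0.010, 6.5 N at the bottom); by friction it stays where it is left, from deeper than about 0.013 it creeps back up to that. It counts as closed from 0.006; a press is spoiled by more than 20 N.
- jar: Sample jar with lid, 38 mm diameter, 55 mm tall, standing among the presses. Bystander, to be left alone. Origin: centre of its underside.
- weight: Brass weight with a neck and small head, 34 mm diameter, 46 mm tall, standing among the presses. Bystander, to be left alone. Origin: centre of its underside.
- dish: Pale translucent closed dish, 60 mm diameter, 14 mm tall. Bystander, to be left alone. Origin: centre of its underside.
- driver: Screwdriver with a black handle, 150 mm long, lying on the table near the robot. Bystander, to be left alone. Origin: under the middle of its length; it lies along its own x, handle to -x.
- carton: Small plain carton 80 x 60 x 50 mm. Bystander, to be left alone. Origin: centre of its underside.
- beaker: White cup, 60 mm diameter, 70 mm tall, open. Bystander, to be left alone. Origin: centre of its underside.

How it is judged:
By the outcome, as a careful person would: the job done as asked, in the order asked, and still so for the second after the job is handed in, with the robot touching nothing.
It also fails if it takes over 43 s, if anything falls off the work surface, if the arm or the gripper's body presses on something with over 40 N, if the wrist force passes 120 N, or if a joint passes its speed limit or range.

## Working session

There is one attempt and no reset: what is moved stays moved. The work goes in short steps, Python scripts to look and compute and a tool call to move; the robot and the scene stay as the last step left them, time stands still between calls to the robot, and variables do not carry over. Pictures are saved under pics/ and viewed, at most 10 in all, crops included, and the job is handed in when it is done.

Besides the shell and the picture viewer there is one more tool, called by a JSON object that holds its "name" and its "arguments", one argument or row to a line. move_arm: Moves the arm, as the interface text tells. Its arguments: {"type":"object","properties":{"targets":{"type":"array"},"gripper":{"type":"number"},"grip_force":{"type":"number"}},"required":["targets"]}

```bash
mkdir -p pics
python3 - <<'E'
from workcell import robot, cams
import cv2,pickle
d={}
for n in ("scene","top"):
    c=cams.get_image(n); d[n]=c; cv2.imwrite(f"pics/{n}0.png",c["image"][:,:,::-1])
    print(n,c["K"],c["dist_coeffs"],c["R"],c["t"])
pickle.dump(d,open("c.pkl","wb"))
s=robot.state(); print(s["time_s"],s["ee_pos"],s["tcp_rot"],s["force"],s["opening"])
E
```

```text
scene [[521.03723179   0.         315.6359781 ]
 [  0.         521.03723179 237.87579369]
 [  0.           0.           1.        ]] [-0.06393332  0.          0.          0.          0.        ] [[ 0.84590256  0.53327699 -0.00803243]
 [ 0.33290955 -0.53971934 -0.7732233 ]
 [-0.41667745  0.65139749 -0.63408297]] [-500.84412991  -67.44369918 1346.90943966]
top [[465.41498549   0.         320.32480883]
 [  0.         465.41498549 238.08074363]
 [  0.           0.           1.        ]] [-0.07717676  0.          0.          0.          0.        ] [[-0.024715   -0.99959393  0.01418244]
 [-0.9806714   0.02148784 -0.19447848]
 [ 0.19409476 -0.01871485 -0.98080425]] [  86.57294623  553.61365343 1037.99717766]
0.1 [121.40407509 536.12039241 226.15346408] [[-9.75288331e-01  2.20935699e-01 -2.95830822e-04]
 [ 2.20935887e-01  9.75287817e-01 -1.00419471e-03]
 [ 6.66577375e-05 -1.04473902e-03 -9.99999452e-01]] [-0.32088805 -0.3866984   0.74451416] 1.000714337427605
```

View pics/top0.png

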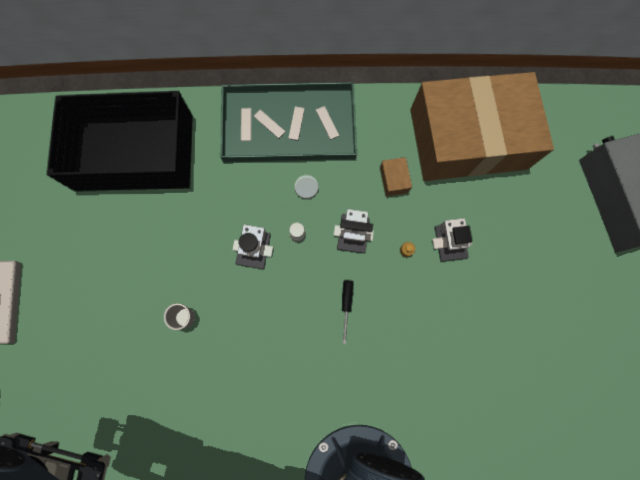

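View pics/scene0.png

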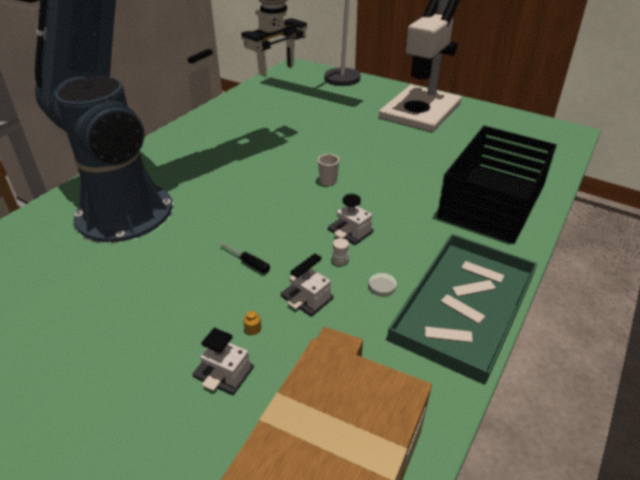

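Top view: round cap at about (249,242), bar (356,225), square (461,234). The jar at (297,232) and the weight at (408,249) stand between them. I'll enlarge the three presses.

```bash
cat > h.py <<'E'
import numpy as np,cv2,pickle
def ray(c,uv,z):
    p=cv2.undistortPoints(np.float64([[uv]]),c["K"],np.float64(c["dist_coeffs"])).ravel()
    R=np.array(c["R"]);d=R.T@[p[0],p[1],1];o=-R.T@np.array(c["t"])
    return (o+d*(z-o[2])/d[2]).round(1)
E
python3 - <<'E'
import pickle,cv2,numpy as np
from h import ray
d=pickle.load(open("c.pkl","rb"));
def crop(n,cs):
    im=d[n]["image"][:,:,::-1]
    return np.hstack([cv2.resize(im[y:y+60,x:x+50],None,fx=5,fy=5,interpolation=cv2.INTER_CUBIC) for x,y in cs])
cv2.imwrite("pics/z.png",np.vstack([crop("top",[(228,212),(330,197),(432,207)]),crop("scene",[(326,187),(281,250),(195,326)])]))
for n,p in dict(round=(249,242),bar=(356,225),square=(461,234)).items(): print(n,ray(d["top"],p,98))
for n,p in dict(round=(351,201),bar=(306,266),square=(217,341)).items(): print(n,ray(d["scene"],p,98))
E
```

```text
round [541.3 234.7  98. ]
bar [575.1  -7.1  98. ]
square [ 549.2 -246.3   98. ]
round [545.3 229.4  98. ]
bar [578.2 -12.4  98. ]
square [ 552.2 -252.7   98. ]
```

View pics/z.png

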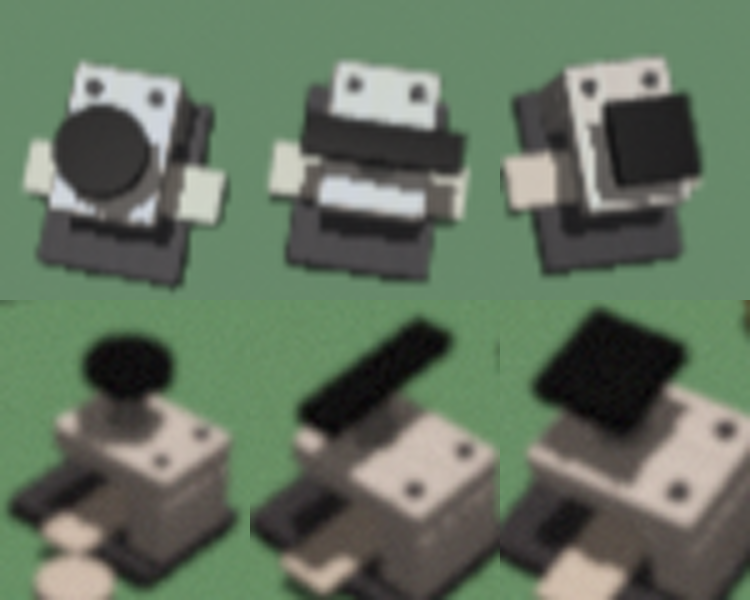

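{"name": "move_arm", "arguments": {
  "targets": [0.045, -0.032, 0, 0, 0.09, -0.065, 0, 0, 0.135, -0.1, 0, 0, 0.18, -0.13, 0, 0, 0.225, -0.16, 0, 0],
  "gripper": 0
}}

```text
time_s: 0.72
ee_pos: [347.7, 375.1, 226.5]
tcp_rot: [[-0.975, 0.221, -0.0], [0.221, 0.975, -0.0], [0.0, -0.0, -1.0]]
force: [-0.9, 0.7, 0.3]
opening: 0.51
gripper_force: 0.0
```

{"name": "move_arm", "arguments": {
  "targets": [0.045, -0.034, 0, 0, 0.09, -0.068, 0, 0, 0.135, -0.1, 0, 0, 0.17, -0.13, 0, 0, 0.17, -0.13, 0, 0]
}}

```text
time_s: 1.35
ee_pos: [518.1, 244.4, 226.0]
tcp_rot: [[-0.975, 0.224, -0.0], [0.224, 0.975, -0.0], [0.0, -0.001, -1.0]]
force: [-0.5, -0.6, -0.5]
opening: 0.014
gripper_force: 0.0
```

```bash
cat > look.py <<'E'
import sys,cv2,pickle,numpy as np
from workcell import robot,cams
def look(name):
    s=robot.state(); c=cams.get_image("wrist")
    H=np.array(c["hand_eye"]); R=np.array(s["tcp_rot"]); p=np.array(s["ee_pos"])
    Rw=R@H[:3,:3]; tw=R@H[:3,3]+p
    c["R"]=Rw.T; c["t"]=-Rw.T@tw
    pickle.dump(c,open(name+".pkl","wb")); cv2.imwrite(f"pics/{name}.png",c["image"][:,:,::-1])
    print(s["time_s"],p,s["force"],s["opening"],s["tcp_rot"][0],tw)
look(sys.argv[1])
E
python3 look.py w1
```

```text
1.35 [518.08874137 244.38886772 226.02816247] [-0.45079538 -0.59882791 -0.47714173] 0.013506964391320117 [-9.74542330e-01  2.24203076e-01 -4.76594369e-04] [453.33151678 260.18449528 383.54237218]
```

View pics/w1.png

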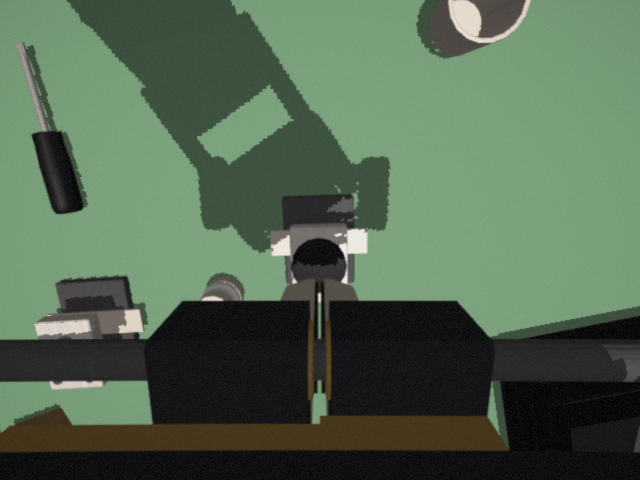

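The wrist view shows the round cap just ahead of the fingertips. Its edges are at u=291 and 347 and its top is at v=239, so its centre is about (319,267).

Run:
```python
import pickle
from h import ray
c=pickle.load(open("w1.pkl","rb"));d=pickle.load(open("c.pkl","rb"))
print(ray(c,(319,267),98),ray(c,(291,267),98),ray(c,(347,267),98),ray(c,(319,239),98))
for p in [(248,242),(356.2,225),(462.2,234)]: print(ray(d["top"],p,98))
for p in [(351.3,200.2),(305.7,264.4),(217,339.6)]: print(ray(d["scene"],p,98))
```

```text
[541.8 239.6  98. ] [537.  218.4  98. ] [546.7 260.9  98. ] [520.  244.7  98. ]
[541.3 237.   98. ]
[575.1  -7.5  98. ]
[ 549.1 -249.1   98. ]
[544.3 232.5  98. ]
[575.1  -8.7  98. ]
[ 550.2 -250.4   98. ]
```

{"name": "move_arm", "arguments": {
  "targets": [0.024, -0.007, -0.03, 0, 0.024, -0.007, -0.07, 0, 0.024, -0.007, -0.1, 0, 0.024, -0.007, -0.112, 0, 0.024, -0.007, -0.112, 0]
}}

```text
time_s: 2.02
ee_pos: [540.0, 239.9, 114.7]
tcp_rot: [[-0.975, 0.22, -0.001], [0.22, 0.975, -0.0], [0.001, -0.0, -1.0]]
force: [-1.3, 0.4, 1.1]
opening: 0.006
gripper_force: 0.0
```

{"name": "move_arm", "arguments": {
  "targets": [0, 0, -0.003, 0, 0, 0, -0.006, 0, 0, 0, -0.009, 0, 0, 0, -0.012, 0, 0, 0, -0.012, 0]
}}

```text
time_s: 2.65
ee_pos: [540.5, 239.4, 102.5]
tcp_rot: [[-0.975, 0.221, -0.0], [0.221, 0.975, -0.0], [0.0, -0.0, -1.0]]
force: [-0.4, -0.4, -0.1]
opening: 0.004
gripper_force: 0.0
```

{"name": "move_arm", "arguments": {
  "targets": [0, 0, -0.002, 0, 0, 0, -0.004, 0, 0, 0, -0.004, 0]
}}

```text
time_s: 3.02
ee_pos: [540.5, 239.4, 98.4]
tcp_rot: [[-0.975, 0.221, -0.0], [0.221, 0.975, -0.0], [0.0, -0.0, -1.0]]
force: [-0.3, -0.2, 0.3]
opening: 0.006
gripper_force: 0.1
```

```bash
python3 look.py w2
python3 - <<'E'
from workcell import cams
import cv2,numpy as np
a=cams.get_image("scene")["image"][:,:,::-1]; w=cv2.imread("pics/w2.png")
cv2.imwrite("pics/z2.png",np.hstack([cv2.resize(a[150:250,290:390],(400,400),interpolation=cv2.INTER_CUBIC),cv2.resize(w[180:380,220:420],(400,400))]))
E
```

```text
3.025 [540.45653923 239.38382716  98.42917623] [-0.2820552  -0.21565779  0.30529885] 0.006172797610200839 [-9.75272374e-01  2.21006287e-01 -1.34377047e-04] [475.5958644  254.9009957  255.92676547]
```

View pics/z2.png

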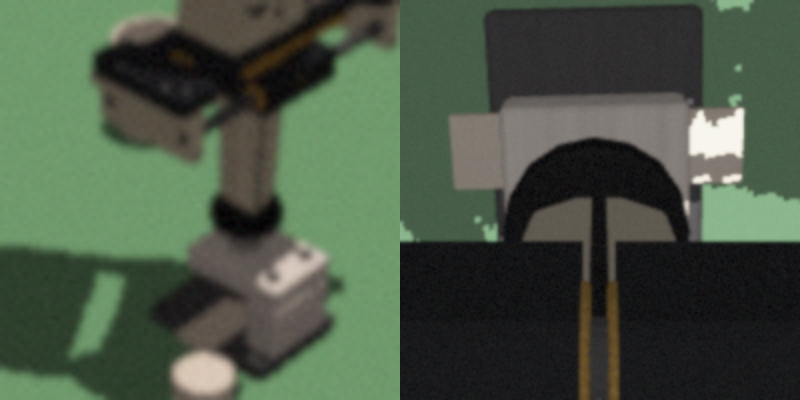

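The fingertips sit on the round cap and it has already sunk about 6 mm. I'll push it a little deeper and watch the force.

{"name": "move_arm", "arguments": {
  "targets": [0, 0, -0.002, 0, 0, 0, -0.004, 0]
}}

```text
time_s: 3.38
ee_pos: [540.5, 239.4, 94.6]
tcp_rot: [[-0.975, 0.221, -0.0], [0.221, 0.975, -0.0], [0.0, -0.0, -1.0]]
force: [-1.0, -1.0, 4.7]
opening: 0.007
gripper_force: 2.2
```

{"name": "move_arm", "arguments": {
  "targets": [0, 0, -0.001, 0, 0, 0, 0.01, 0, 0, 0, 0.05, 0, 0, 0, 0.1, 0, -0.03, 0, 0.13, 0]
}}

```text
time_s: 4.0
ee_pos: [511.6, 239.5, 227.5]
tcp_rot: [[-0.975, 0.222, 0.003], [0.222, 0.975, 0.001], [-0.003, 0.002, -1.0]]
force: [-0.7, -0.4, 0.3]
opening: 0.007
gripper_force: 0.0
```

```bash
python3 look.py w3
python3 - <<'E'
from workcell import cams
import cv2,numpy as np,pickle
d=pickle.load(open("c.pkl","rb"))
o=[]
for n,(x,y) in dict(scene=(326,180),top=(223,212)).items():
    a=cams.get_image(n)["image"][:,:,::-1]; b=d[n]["image"][:,:,::-1]
    o.append(np.hstack([cv2.resize(i[y:y+60,x:x+60],None,fx=5,fy=5,interpolation=cv2.INTER_CUBIC) for i in (b,a)]))
cv2.imwrite("pics/z3.png",np.vstack(o[:1]+[np.hstack([o[1][:,300:],cv2.resize(cv2.imread("pics/w3.png")[200:320,260:380],(300,300))])]))
E
```

```text
4.0 [511.62270237 239.53329842 227.45809949] [-0.65063968 -0.38543091  0.26456403] 0.006544811487510783 [-0.97510241  0.22172799  0.00346286] [446.20496377 254.89288723 384.73746496]
```

View pics/z3.png

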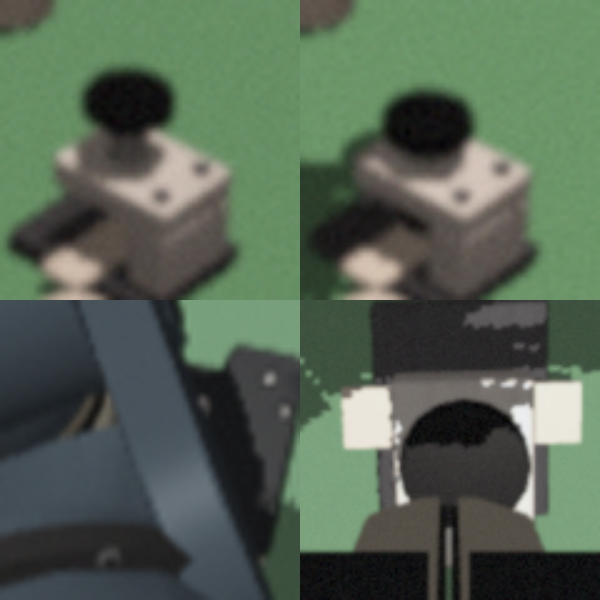

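The round plunger is down: the cap sank about 12 mm and the press did not move. Next is the square one; I'll travel high over the bar press.

{"name": "move_arm", "arguments": {
  "targets": [0, -0.05, 0, 0, 0, -0.105, 0, 0, 0, -0.16, 0, 0, 0, -0.215, 0, 0, 0, -0.27, 0, 0]
}}

```text
time_s: 4.78
ee_pos: [510.5, -32.6, 223.6]
tcp_rot: [[-0.975, 0.221, -0.001], [0.221, 0.975, 0.0], [0.001, -0.0, -1.0]]
force: [0.9, -0.2, 0.1]
opening: 0.004
gripper_force: 0.0
```

{"name": "move_arm", "arguments": {
  "targets": [0, -0.055, 0, 0, 0, -0.11, 0, 0, 0, -0.165, 0, 0, 0, -0.218, 0, 0, 0, -0.218, 0, 0]
}}

```text
time_s: 5.4
ee_pos: [510.1, -251.8, 223.1]
tcp_rot: [[-0.974, 0.225, -0.001], [0.225, 0.974, 0.0], [0.002, 0.0, -1.0]]
force: [-0.8, 1.2, -0.2]
opening: 0.005
gripper_force: 0.0
```

```bash
python3 look.py w4
```

```text
5.4 [ 510.05108047 -251.79765492  223.1145774 ] [-0.77806712  1.15434778 -0.23838962] 0.005355959859294051 [-0.97443911  0.22464691 -0.00147726] [ 445.45892627 -236.10393242  380.70698787]
```

View pics/w4.png

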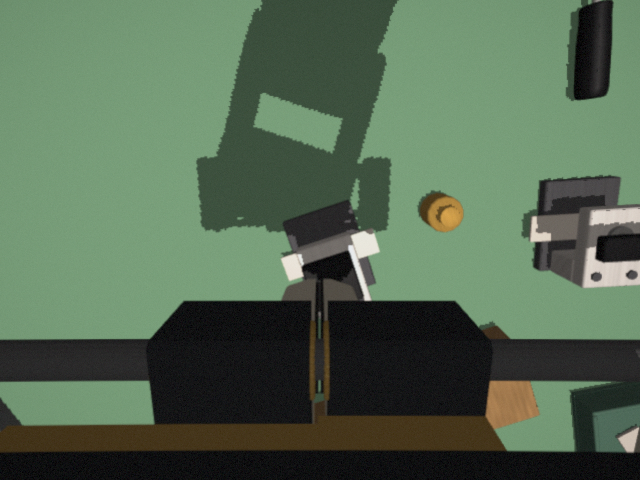

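The square cap's front edge runs from about (300,257) to (349,248), so its centre is at about (329,277). The surroundings are clear.

Run:
```python
import pickle
from h import ray
c=pickle.load(open("w4.pkl","rb"))
print(ray(c,(329.5,277),98),ray(c,(300,257),98),ray(c,(349,248),98))
```

```text
[ 542.5 -250.1   98. ] [ 521.7 -268.6   98. ] [ 523.1 -230.6   98. ]
```

{"name": "move_arm", "arguments": {
  "targets": [0.036, 0.001, -0.03, 0, 0.036, 0.001, -0.07, 0, 0.036, 0.001, -0.1, 0, 0.036, 0.001, -0.11, 0, 0.036, 0.001, -0.11, 0]
}}

```text
time_s: 6.08
ee_pos: [546.6, -247.0, 114.6]
tcp_rot: [[-0.975, 0.22, -0.0], [0.22, 0.975, 0.0], [0.001, 0.0, -1.0]]
force: [0.1, 0.9, -0.2]
opening: 0.002
gripper_force: 0.0
```

{"name": "move_arm", "arguments": {
  "targets": [0, 0, -0.004, 0, 0, 0, -0.008, 0, 0, 0, -0.011, 0, 0, 0, -0.014, 0, 0, 0, -0.017, 0]
}}

```text
time_s: 6.7
ee_pos: [546.7, -247.7, 97.8]
tcp_rot: [[-0.975, 0.221, 0.001], [0.221, 0.975, -0.0], [-0.001, -0.0, -1.0]]
force: [0.4, 0.1, 4.3]
opening: 0.004
gripper_force: 1.9
```

{"name": "move_arm", "arguments": {
  "targets": [0, 0, -0.0015, 0, 0, 0, -0.003, 0]
}}

```text
time_s: 6.95
ee_pos: [546.7, -247.7, 94.8]
tcp_rot: [[-0.975, 0.221, 0.001], [0.221, 0.975, -0.0], [-0.001, -0.0, -1.0]]
force: [1.1, 0.7, 5.0]
opening: 0.007
gripper_force: 2.2
```

{"name": "move_arm", "arguments": {
  "targets": [0, 0, 0.01, 0, 0, 0, 0.05, 0, 0, 0, 0.1, 0, 0, 0.05, 0.13, 0, 0, 0.105, 0.13, 0]
}}

```text
time_s: 7.58
ee_pos: [547.0, -142.1, 227.4]
tcp_rot: [[-0.975, 0.222, 0.004], [0.222, 0.975, -0.001], [-0.004, -0.001, -1.0]]
force: [0.9, 0.6, -0.5]
opening: 0.005
gripper_force: 0.0
```

Run:
```python
from workcell import cams
import cv2,numpy as np,pickle
d=pickle.load(open("c.pkl","rb"))
x,y=190,320
a=cams.get_image("scene")["image"][:,:,::-1]; b=d["scene"]["image"][:,:,::-1]
cv2.imwrite("pics/z5.png",np.hstack([cv2.resize(i[y:y+70,x:x+70],None,fx=5,fy=5,interpolation=cv2.INTER_CUBIC) for i in (b,a)]))
```

```text
(no output)
```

View pics/z5.png

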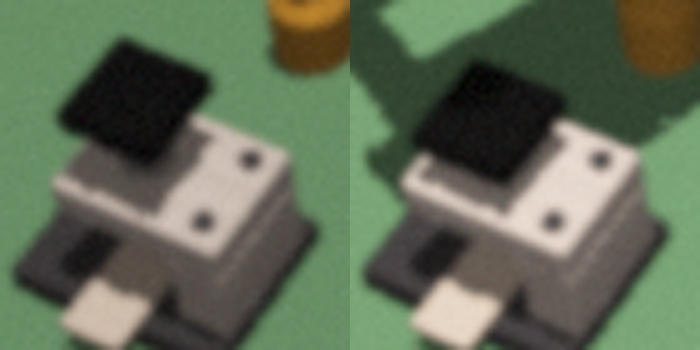

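The square cap is down about 11 mm and its press did not move. Now the bar.

{"name": "move_arm", "arguments": {
  "targets": [0, 0.05, 0, 0, -0.01, 0.1, 0, 0, -0.017, 0.136, 0, 0, -0.017, 0.136, 0, 0]
}}

```text
time_s: 8.12
ee_pos: [528.9, -4.8, 225.0]
tcp_rot: [[-0.976, 0.218, -0.0], [0.218, 0.976, 0.0], [0.0, 0.0, -1.0]]
force: [0.3, -0.2, 0.6]
opening: 0.004
gripper_force: 0.0
```

```bash
python3 look.py w5; python3 -c "
import cv2
cv2.imwrite('pics/w5z.png',cv2.resize(cv2.imread('pics/w5.png')[180:310,220:420],None,fx=4,fy=4,interpolation=cv2.INTER_CUBIC))"
```

```text
8.125 [528.86548362  -4.82898323 224.99251067] [ 0.25090439 -0.23460545  0.61139263] 0.004268790405140318 [-9.75901514e-01  2.18211054e-01 -4.12577715e-04] [464.00636986  10.47507479 382.51083156]
```

View pics/w5z.png

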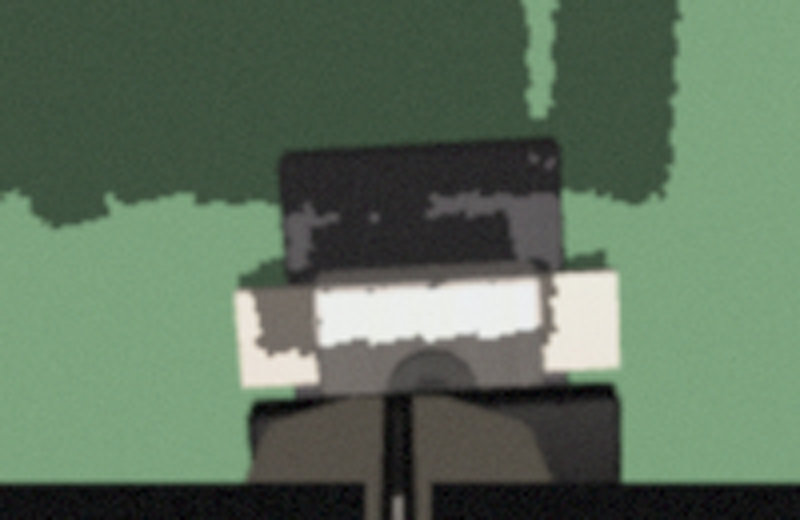

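The bar spans u≈250–620 in the crop, with its front top edge at about v=395. In full-image pixels that is a mid front edge at about (328.8,278.7).

Run:
```python
import pickle
from h import ray
c=pickle.load(open("w5.pkl","rb"))
print(ray(c,(328.8,278.7),98),ray(c,(282.5,281),98),ray(c,(375,277),98))
```

```text
[563.3  -3.9  98. ] [557.3 -39.7  98. ] [569.8  31.6  98. ]
```

{"name": "move_arm", "arguments": {
  "targets": [0.03, 0, -0.03, 0, 0.045, 0, -0.07, 0, 0.045, 0, -0.1, 0, 0.045, 0, -0.11, 0, 0.045, 0, -0.11, 0]
}}

```text
time_s: 8.8
ee_pos: [574.5, -7.3, 114.9]
tcp_rot: [[-0.975, 0.222, -0.0], [0.222, 0.975, -0.0], [0.0, -0.0, -1.0]]
force: [-0.4, -0.5, 0.4]
opening: 0.004
gripper_force: 0.0
```

{"name": "move_arm", "arguments": {
  "targets": [0, 0, -0.004, 0, 0, 0, -0.008, 0, 0, 0, -0.011, 0, 0, 0, -0.014, 0, 0, 0, -0.017, 0]
}}

```text
time_s: 9.43
ee_pos: [574.8, -6.6, 97.8]
tcp_rot: [[-0.975, 0.221, 0.001], [0.221, 0.975, -0.0], [-0.001, 0.0, -1.0]]
force: [0.8, -0.0, 4.1]
opening: 0.005
gripper_force: 1.9
```

{"name": "move_arm", "arguments": {
  "targets": [0, 0, -0.0015, 0, 0, 0, -0.003, 0]
}}

```text
time_s: 9.68
ee_pos: [574.7, -6.6, 94.7]
tcp_rot: [[-0.975, 0.221, 0.001], [0.221, 0.975, -0.0], [-0.001, 0.0, -1.0]]
force: [0.6, -0.6, 4.5]
opening: 0.004
gripper_force: 2.2
```

{"name": "move_arm", "arguments": {
  "targets": [0, 0, 0.01, 0, 0, 0, 0.05, 0, 0, 0, 0.1, 0, 0, 0, 0.14, 0, 0, 0, 0.14, 0]
}}

```text
time_s: 10.3
ee_pos: [575.5, -6.6, 237.9]
tcp_rot: [[-0.975, 0.221, 0.005], [0.221, 0.975, -0.0], [-0.005, 0.001, -1.0]]
force: [0.0, -0.3, -1.1]
opening: 0.004
gripper_force: 0.0
```

Run:
```python
from workcell import cams
import cv2,numpy as np,pickle
d=pickle.load(open("c.pkl","rb"))
a=cams.get_image("scene")["image"][:,:,::-1]; b=d["scene"]["image"][:,:,::-1]
f=lambda i:np.vstack([cv2.resize(i[y:y+50,x:x+100],None,fx=4,fy=4,interpolation=cv2.INTER_CUBIC) for x,y in ((300,185),(240,250),(180,320))])
cv2.imwrite("pics/z6.png",np.hstack([f(b),f(a)]))
```

```text
(no output)
```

View pics/z6.png

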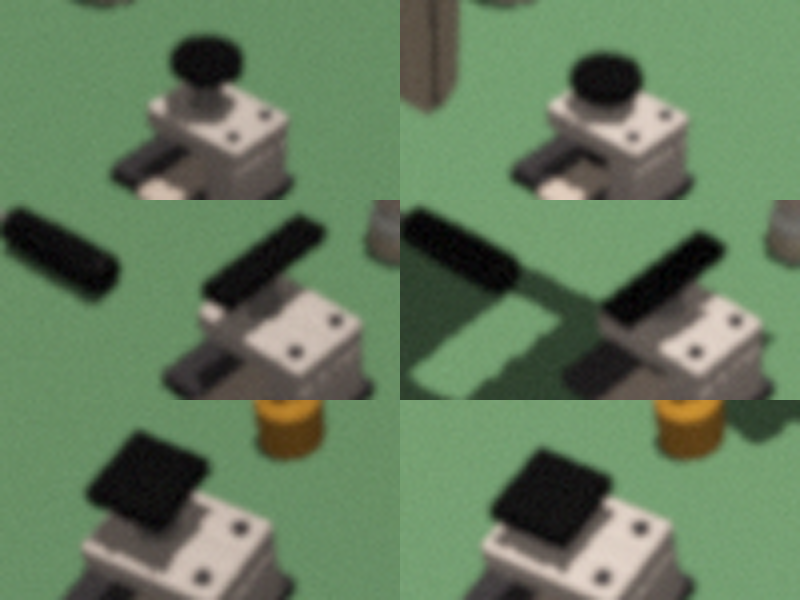

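All three caps are down by about 17 px in the 4x view, roughly 11–12 mm. The presses, weight and driver have not moved, and the gripper is clear.

```bash
python3 -c "
from workcell import robot
print(robot.close_job())"
```

```text
the job is handed in; nothing more can be done
None
```

I pushed the plungers down in order (round, square, bar), each about 11–12 mm judging from the scene pictures; all three stayed down, the presses did not move, and the job is handed in at about 10 s.

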